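# Tip the wooden pestle out of the steel tilt-out bin

### The job

The little wooden pestle has gone to the bottom of the bare steel tilt-out bin, too deep to reach. Tip that bin forward until the pestle slides out into the blue tray in front of it, then swing the bin back upright and let go. Leave the green bin as it is.

Things in the scene. Friction and masses are not known exactly. Their poses are not given: they have to be found in the camera images.
- steel_bin: Bare steel tube, mm: 48 deep (x), 50 wide (y), walls 4, open top. Origin on its pivot, mid-tube, 150 above the counter; rim 130 above it, underside 45 below; z to the mouth, y = pivot axis, -x front. Black grip tab behind at x 23..71, z 108..128, 16 thick (y). Stiff pivot (3 N at the tab), stays where left; mouth tips frontward from upright (stop) to 129 degrees (stop). Stand arms reach z 10.
- green_bin: A bystander: the same tilt-out bin and stand, but painted green and empty; origin and axes as for the steel bin.
- pestle: Short turned wooden pestle, 85 mm long, 28 mm thick at the foot, 20 mm at the handle, about 60 g, slippery: slides out of the bin once the mouth points 20 to 25 degrees below level. Origin on its axis at mid-length, z along it. Starts standing on the steel bin's floor, top 86 mm below the rim.
- tray: Loose open blue plastic tray, 200 mm (its x) by 160 mm (its y), 35 mm high, walls and floor 4 mm, 0.7 kg. Origin at the centre of its underside, z up. It lies on the counter in front of the steel bin, its centre about 185 mm ahead of the pivot, already where the pestle will land.

How it is judged:
By the outcome, as a careful person would: the job done as asked, in the order asked, and still so for the second after the job is handed in, with the robot touching nothing.
It also fails if it takes over 58 s, if anything falls off the work surface, if the arm or the gripper's body presses on something with over 40 N, if the wrist force passes 120 N, or if a joint passes its speed limit or range.

### The arm

A 6-joint arm with a two-finger parallel gripper is mounted at the origin on the work surface. World frame = base frame: x ahead of the robot, y to its left, z up, the work surface at z = 0. Lengths are in m, angles in rad, forces in N, time in s.
With the tool pointing down it reaches from about 0.25 to 0.725 m from the base axis. Payload 4 kg.
Tool frame: the origin (TCP) lies where the fingers leave the gripper's body, on its centre line; the fingertips stand 73 mm ahead of it and the grasp point (between the pads) lies 54 mm ahead of it (r.tip_extent is the distance from the TCP to the fingertips, in m); x points along the fingers, z is the direction in which the jaws open and shut, and the axes are right-handed (so a half turn about x gives the same grasp; the last joint's range is limited). The gripper opens to 85 mm and grips with 20 to 120 N. Pads are 22 mm wide; open, the fingers measure 114 mm over their backs; the gripper's body (76 mm by 85 mm) begins 54 mm behind the grasp point. The pads swing forward as they close: fully open they stand 13 mm farther back than shut.
Start: joints at [1.1, 0.241, 0.005, 1.335, 0, 1.571], TCP at [0.227, 0.446, 0.304] pointing down, gripper open.
Joint ranges: [-2.72, 2.72], [-1.05, 1.87], [-1.09, 1.28], [-1.99, 2.15], [-1.42, 1.44], [-3.14, 3.14]. Speed limits (rad/s): [2.79, 2.79, 3.14, 3.14, 3.14, 3.14].

### API

Orientations are given as [roll, pitch, yaw] about the fixed x, y, z axes, in that order (R = Rz(yaw) Ry(pitch) Rx(roll)).
In Python, from plant import r gives the robot as it stands. The module is installed in compiled form; this text tells all that it offers.
- The arm moves only by the tool drive_tool, never from a script. Its argument "deltas" is a list that holds one entry, the list of rows, each a list of 7 numbers: the shift along the tool's x, y, z in mm, then the turn, a rotation vector about the tool's x, y, z in rad, then the finger opening in mm, from 0 to 85.4. A call has exactly 10 rows; each row shifts and turns the commanded pose from where the row before left it, along the tool's axes as they then stand; what a row does not reach is not made up. A row lasts 1/12 s, in which the tool goes at most 41.7 mm and 7.16 degrees, less where a joint would pass 70% of its speed; a pose out of reach is approached as far as the arm can. A call is refused whole if a number of a shift passes 41.7 or a number of a turn 0.125, either way. A call with a gripper value outside its range is refused whole. The fingers move at their own pace and stop on an object; "squeeze" is the grip in N (left out, the last holds). Time passes only in rows, so rows that do not move let the fingers close, or fill a call up. It gives the time, the measured TCP pose, the force and the opening at its end, in the units of the state.
- r.state(): the state, without advancing time (a new reading comes with each control period).
- r.camera(name): name is "scene" or "top"; returns (picture, depth): 400x640x3 uint8, red, green, blue; 400x640 float32, m along the optical axis (not along the pixel's ray), 0 where there is no reading.
- r.calibration(name): a dict with "fx", "fy", "cx", "cy" (pixels), "k1" (the pictures are not rectified: a ray, as slopes to the right and down, at radius r is drawn at 1 + k1 r^2 times it, then the intrinsics apply), "R" (3x3) and "t" (3): a world point X has camera coordinates R X + t. Camera axes: x right, y down, z forward; pixel columns grow to the right and rows downward; lengths in m; the calibration is good to about 2 mm. A picture is of the moment at which its call begins. calibration takes no time and is no camera call.
- r.finish_job(): hands the job in, once; it reports no verdict.
The state is a dict: "clock": time; "joint_pos": joint angles; "dq": joint speeds; "joint_torque": joint torques, N m; "position": TCP position; "tcp_rot": TCP orientation; "wrist_force": force on the tool from outside, world axes, zero at the start; "torque": the same for the moment, N m; "width": finger opening in m.
Only numpy, scipy, OpenCV 4.12 (cv2) and the standard library are available. Lean on these libraries where they do the work, as an engineer would, in place of code of your own. Each camera call takes 0.05 s, during which the arm holds its last target.

## Working session

There is one attempt and no reset: what is moved stays moved. The work goes in short steps, Python scripts to look and compute and a tool call to move; the robot and the scene stay as the last step left them, time stands still between calls to the robot, and variables do not carry over. Pictures are saved under pics/ and viewed, and the job is handed in when it is done.

Besides the shell and the picture viewer there is one more tool, called after "Emit:" as name(argument=value, ...) on one line, values as JSON. drive_tool: Moves the arm, as the interface text tells. Its arguments: {"type":"object","properties":{"deltas":{"type":"array"},"squeeze":{"type":"number"}},"required":["deltas"]}

```bash
mkdir -p pics; cat > h.py <<'E'
import numpy as np, cv2
from plant import r
def save(n,im): cv2.imwrite('pics/'+n+'.png', im[:,:,::-1])
def ray(cal,u,v):
    K=np.array([[cal['fx'],0,cal['cx']],[0,cal['fy'],cal['cy']],[0,0,1.]])
    p=cv2.undistortPoints(np.array([[[u,v]]],float),K,np.array([cal['k1'],0,0,0,0.]))[0,0]
    R=np.array(cal['R']);t=np.array(cal['t'])
    return -R.T@t, R.T@np.array([p[0],p[1],1.])
def onz(cal,u,v,z):
    o,d=ray(cal,u,v); return o+d*(z-o[2])/d[2]
def dep(cal,D,u,v):
    o,d=ray(cal,u,v); return o+d*D[int(v),int(u)]
def proj(cal,X):
    K=np.array([[cal['fx'],0,cal['cx']],[0,cal['fy'],cal['cy']],[0,0,1.]])
    R=np.array(cal['R']);t=np.array(cal['t'])
    return cv2.projectPoints(np.array(X,float).reshape(-1,1,3),cv2.Rodrigues(R)[0],t,K,np.array([cal['k1'],0,0,0,0.]))[0][:,0]
E
python3 - <<'E'
from h import *
for n in('scene','top'):
    im,D=r.camera(n); save(n+'0',im); np.savez(n+'0.npz',im=im,D=D); c=r.calibration(n); print(n,c)
print(r.state())
E
```

```text
scene {'fx': 411.49511426147916, 'fy': 411.49511426147916, 'cx': 323.0338338708147, 'cy': 200.13625009759235, 'k1': -0.06797493774764066, 'R': array([[ 0.95286364,  0.30334413, -0.0057637 ],
       [ 0.21199699, -0.67927401, -0.7025981 ],
       [-0.21704414,  0.6682583 , -0.71156355]]), 't': array([-0.48033621, -0.04933322,  0.90793032])}
top {'fx': 513.8491197428086, 'fy': 513.8491197428086, 'cx': 320.68573404705893, 'cy': 201.47434847405881, 'k1': 0.001726244427207329, 'R': array([[ 0.0214882 , -0.99974723,  0.00661309],
       [-0.998202  , -0.02182425, -0.05582526],
       [ 0.05595548, -0.00540161, -0.99841865]]), 't': array([-0.05012575,  0.491324  ,  1.16315097])}
{'clock': 0.1, 'joint_pos': array([1.09998547e+00, 2.41345455e-01, 3.84265387e-03, 1.33517782e+00,
       1.10254327e-05, 1.57080143e+00]), 'dq': array([-2.39785647e-05, -1.44352279e-03,  4.05942325e-03,  3.20536756e-04,
        9.39805859e-04, -1.64052747e-04]), 'joint_torque': array([ 5.18736888e-04, -3.73138726e+01,  2.53009719e+01,  1.08864272e-02,
        4.82032112e-05, -7.24889929e-06]), 'position': array([0.22660812, 0.4452201 , 0.30309171]), 'tcp_rot': array([ 3.13574659,  1.568912  , -2.04745835]), 'wrist_force': array([-0.30579711, -0.31367205, -0.03714889]), 'torque': array([-0.03308897,  0.02277074, -0.027     ]), 'width': 0.0849373683229543}
```

View pics/scene0.png

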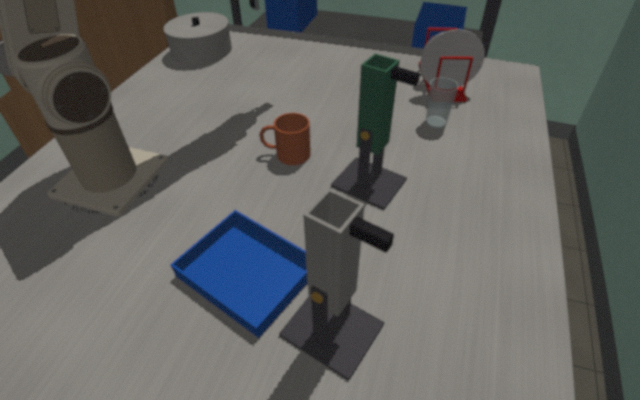

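View pics/top0.png

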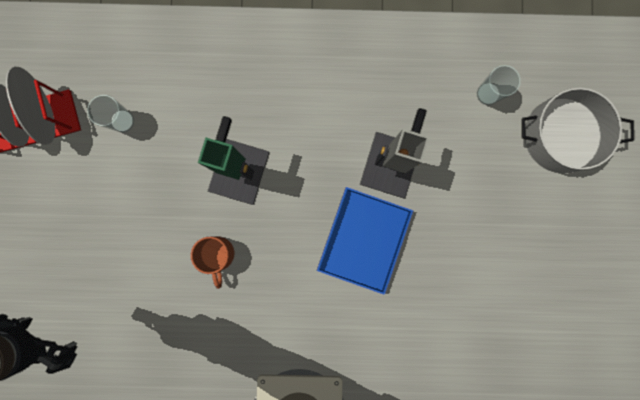

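The scene view shows the steel bin at about (335,260) with its tab at (372,233). The tray is at (243,270) and the green bin at (378,110). In the top view the steel rim is near (405,148), the tab tip near (420,112) and the tray centre near (367,240). Next I'll measure these points.

```bash
python3 - <<'E'
from h import *
d=np.load('top0.npz');im=d['im'];D=d['D'];c=r.calibration('top')
crop=im[90:210,350:470]; save('topcrop',cv2.resize(crop,None,fx=5,fy=5,interpolation=cv2.INTER_CUBIC))
d2=np.load('scene0.npz');c2=r.calibration('scene')
save('scenecrop',cv2.resize(d2['im'][180:380,260:420],None,fx=3,fy=3,interpolation=cv2.INTER_CUBIC))
# world points from depth
vv,uu=np.mgrid[0:400,0:640]
P=np.array([dep(c,D,u,v) for v in range(90,210) for u in range(350,470)]).reshape(120,120,3)
Z=P[...,2]
m=(Z>0.25)&(Z<0.30)
g=crop.astype(int)
dark=(g.max(2)<60)&m
print('high',m.sum(),'dark',dark.sum(), Z.max())
for name,mm in(('tab',dark),('rim',m&~dark&(Z>0.268))):
    pts=P[mm]; print(name,pts.mean(0),pts.min(0),pts.max(0)); rc=cv2.minAreaRect((pts[:,:2]*1000).astype(np.float32)); print(rc,cv2.boxPoints(rc))
# scene depth
hsv=cv2.cvtColor(im,cv2.COLOR_RGB2HSV)
b=((hsv[...,0]>100)&(hsv[...,0]<125)&(hsv[...,1]>150)).astype(np.uint8)
cn=max(cv2.findContours(b,0,2)[0],key=cv2.contourArea)
rc=cv2.minAreaRect(cn);bp=cv2.boxPoints(rc);print(bp)
w=np.array([onz(c,u,v,0.035) for u,v in bp]);print('tray',w,w.mean(0),[np.linalg.norm(w[i]-w[i-1]) for i in range(4)])
E
```

```text
high 726 dark 306 1.1890713978805996
tab [ 0.60979326 -0.20624226  0.27181242] [ 0.55171011 -0.22362615  0.25015504] [ 0.64794262 -0.17006485  0.28231161]
((602.84814453125, -204.88925170898438), (46.13983154296875, 93.34319305419922), 74.16162872314453) [[ 551.6521  -214.3455 ]
 [ 641.45154 -239.82115]
 [ 654.0442  -195.433  ]
 [ 564.24475 -169.95735]]
rim [ 0.58655444 -0.1998543   0.27850572] [ 0.55140663 -0.2278317   0.26828781] [ 0.6496837  -0.16725504  0.28512907]
((603.6720581054688, -204.37075805664062), (50.58323287963867, 95.21578216552734), 73.6869888305664) [[ 550.8768  -215.27185]
 [ 642.25934 -242.01651]
 [ 656.46735 -193.46967]
 [ 565.0848  -166.725  ]]
[[316.85077 269.99774]
 [345.86414 187.10243]
 [412.9911  210.59686]
 [383.97772 293.4922 ]]
tray [[ 0.33773141 -0.03408347  0.035     ]
 [ 0.52478593 -0.09538715  0.035     ]
 [ 0.47510013 -0.24741717  0.035     ]
 [ 0.28883214 -0.18480044  0.035     ]] [ 0.4066124  -0.14042206  0.035     ] [np.float64(0.15845107391924745), np.float64(0.1968439275321002), np.float64(0.15994313564243692), np.float64(0.19651111797113002)]
```

View pics/topcrop.png

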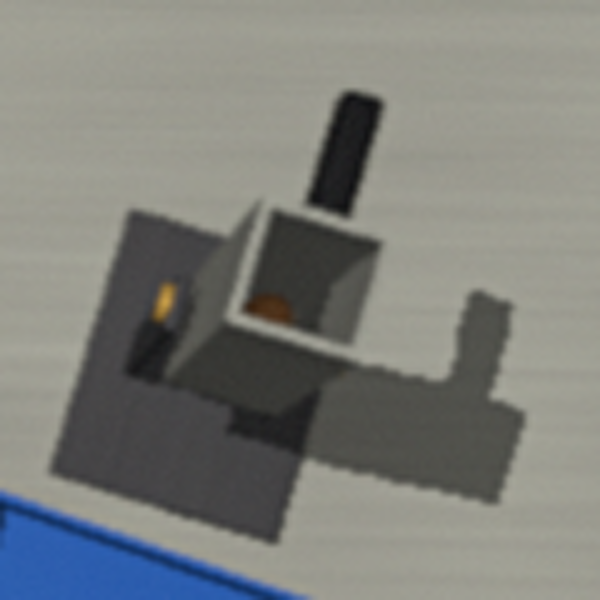

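View pics/scenecrop.png

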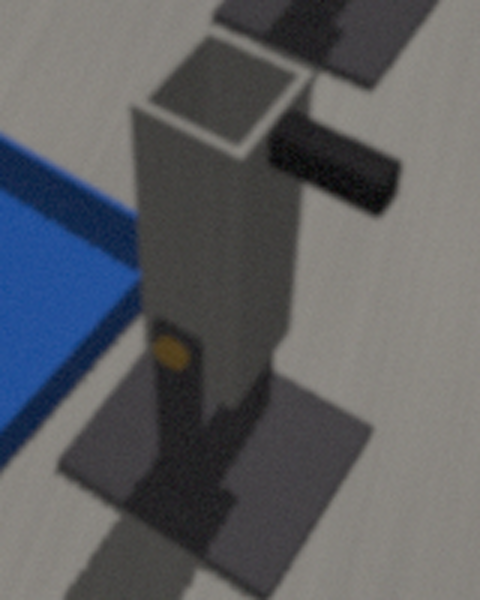

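```bash
python3 - <<'E'
from h import *
c=r.calibration('top');c2=r.calibration('scene')
def rep(n,cc,pts,z):
    w=np.array([onz(cc,u,v,z) for u,v in pts]);print(n,np.round(w*1000,1).tolist(),'mean',np.round(w.mean(0)*1000,1)); 
    return w
t=[(350+a/5,90+b/5) for a,b in((262,200),(382,242),(357,360),(228,320))]
s=[(260+a/3,180+b/3) for a,b in((310,75),(240,160),(133,106),(213,32))]
for n,cc,p in(('top',c,t),('scene',c2,s)):
    w=rep(n,cc,p,0.28); e=np.diff(np.vstack([w,w[:1]]),axis=0); print(np.round(np.linalg.norm(e,axis=1)*1000,1), np.degrees(np.arctan2(e[:,1],e[:,0])))
w=rep('tabtop',c,[(350+330/5,90+212/5),(350+362/5,90+95/5)],0.278);d=w[1]-w[0];print(np.degrees(np.arctan2(d[1],d[0])),np.linalg.norm(d))
w=rep('tabscene',c2,[(260+292/3,180+108/3),(260+393/3,180+165/3)],0.278);d=w[1]-w[0];print(np.degrees(np.arctan2(d[1],d[0])),np.linalg.norm(d))
# bolt
print(onz(c2,260+172/3,180+352/3,.15), onz(c,350+165/5,90+300/5,.15))
# base plate
w=rep('base',c,[(350+a/5,90+b/5) for a,b in((132,210),(50,472),(278,542))],0.008)
d=w[0]-w[1];print(np.degrees(np.arctan2(d[1],d[0])))
E
```

```text
top [[608.5, -181.3, 280.0], [594.3, -224.4, 280.0], [551.7, -215.9, 280.0], [565.0, -169.7, 280.0]] mean [ 579.9 -197.8  280. ]
[45.4 43.4 48.1 45. ] [-108.20231184  168.72940486   73.91682394  -14.9254413 ]
scene [[609.9, -179.8, 280.0], [596.5, -226.9, 280.0], [552.7, -214.0, 280.0], [569.1, -168.6, 280.0]] mean [ 582.1 -197.3  280. ]
[48.9 45.7 48.3 42.4] [-105.91537458  163.64076817   70.10581127  -15.31431335]
tabtop [[605.1, -206.1, 278.0], [647.8, -217.1, 278.0]] mean [ 626.5 -211.6  278. ]
-14.492058599858513 0.04407202503800185
tabscene [[607.3, -196.0, 278.0], [647.5, -211.6, 278.0]] mean [ 627.4 -203.8  278. ]
-21.186256636242927 0.04311638023245183
[ 0.57118604 -0.23183236  0.15      ] [ 0.59250321 -0.16345863  0.15      ]
base [[656.9, -165.3, 8.0], [534.1, -129.3, 8.0], [504.0, -235.1, 8.0]] mean [ 565.  -176.6    8. ]
-16.318895953160204
```

```bash
cat >> h.py <<'E'
from scipy.spatial.transform import Rotation as Ro
YAW=-0.302; PIV=np.array([.5815,-.1975,.150])
EX=np.array([np.cos(YAW),np.sin(YAW),0]);EY=np.array([-np.sin(YAW),np.cos(YAW),0]);EZ=np.array([0,0,1.])
def cur():
    s=r.state(); return np.array(s['position']),Ro.from_euler('xyz',s['tcp_rot']).as_matrix()
def tool(p,sg=1):
    "pitch p deg (90 down, 0 = pointing away along bin +x); z tool = sg*bin y"
    p=np.radians(p); x=np.cos(p)*EX-np.sin(p)*EZ; z=sg*EY; return np.stack([x,np.cross(z,x),z],1)
def binpt(th,x,z):
    th=np.radians(th); # mouth tips toward -x
    return PIV+EX*(x*np.cos(th)-z*np.sin(th))+EZ*(x*np.sin(th)+z*np.cos(th))
def tcp_for(g,R,d=.054): return g-R[:,0]*d
def rows(p0,R0,p1,R1,n):
    "n equal-slerp, straight line rows"
    w=Ro.from_matrix(R0.T@R1).as_rotvec(); out=[]
    p,R=p0,R0
    for k in range(1,n+1):
        q=p0+(p1-p0)*k/n; Rn=R0@Ro.from_rotvec(w*k/n).as_matrix()
        out.append(np.r_[R.T@(q-p)*1000, w/n]); p,R=q,Rn
    return np.array(out)
def sim(p,R,rr):
    for a in rr:
        p=p+R@np.array(a[:3])/1000; R=R@Ro.from_rotvec(a[3:6]).as_matrix()
    return p,R
E
python3 - <<'E'
from h import *
p,R=cur();print(np.round(R,3))
for sg in(1,-1):
    print(sg,np.round(tool(90,sg),3),Ro.from_matrix(R.T@tool(90,sg)).as_rotvec())
g=binpt(0,54,118);print(g)
d=np.load('top0.npz');c=r.calibration('top')
print('green rim',onz(c,215,152,.28), proj(c,[g]), proj(r.calibration('scene'),[g]))
E
```

```text
[[-0.001 -0.891  0.454]
 [-0.002  0.454  0.891]
 [-1.     0.    -0.002]]
1 [[ 0.    -0.955  0.297]
 [-0.     0.297  0.955]
 [-1.    -0.     0.   ]] [-0.16881592 -0.00187888 -0.00017004]
-1 [[ 0.     0.955 -0.297]
 [-0.    -0.297 -0.955]
 [-1.     0.    -0.   ]] [ 2.97277543e+00 -2.53345740e-04  2.79940324e-03]
[ 52.13765108 -16.25873552 118.15      ]
green rim [0.56140041 0.15183613 0.28      ] [[238.88591589 462.57293357]] [[158.63312505 430.08100152]]
```

```bash
python3 - <<'E'
from h import *
np.set_printoptions(suppress=True,precision=3)
p,R=cur();g=binpt(0,.054,.118);print('g',g)
for n in('top','scene'): print(proj(r.calibration(n),[g]))
R1=tool(90);t=tcp_for(g,R1);print(t)
a=t+[0,0,.11]
via=np.array([.36,.15,.43])
r1=rows(p,R,via,R1,10);print(r1[0],r1[-1]); r2=rows(via,R1,a,R1,10);print(r2[0])
E
```

```text
g [ 0.633 -0.214  0.268]
[[419.236 118.285]]
[[376.178 239.27 ]]
[ 0.633 -0.214  0.322]
[-12.653 -25.279 -20.283  -0.017  -0.     -0.   ] [-12.687 -21.922 -23.854  -0.017  -0.     -0.   ]
[ -0.2   -36.883 -26.589   0.      0.      0.   ]
```

Emit:
drive_tool(deltas=[[[-20,-15,-10,0,0,0,85],[-20,-25,-20,0,0,0,85],[-20,-25,-22,-0.02,0,0,70],[-20,-25,-22,-0.02,0,0,60],[-15,-25,-22,-0.02,0,0,50],[-15,-25,-22,-0.02,0,0,45],[-10,-25,-22,-0.02,0,0,45],[-7,-25,-22,-0.02,0,0,45],[0,-25,-22,-0.02,0,0,45],[0,-22,-22,-0.03,0,0,45]]])

```text
clock: 0.93
position: [0.362, 0.1603, 0.4313]
tcp_rot: [-1.01, 1.57, 0.261]
wrist_force: [0.7, -0.8, -0.0]
width: 0.045
```

```bash
python3 - <<'E'
from h import *
np.set_printoptions(suppress=True,precision=3)
p,R=cur();g=binpt(0,.054,.118)
print(r.state()['joint_pos'])
R1=tool(90);t=tcp_for(g,R1);a=t+[0,0,.10]
r1=rows(p,R,a,R1,12);print(r1[0],r1[-1])
E
```

```text
[ 0.417  0.01   0.066  1.625 -0.     0.717]
[  0.789 -30.783 -23.092   0.      0.      0.   ] [  0.775 -30.83  -23.029   0.      0.      0.   ]
```

Emit:
drive_tool(deltas=[[[0,-20,-16,0,0,0,45],[1,-36,-27,0,0,0,45],[1,-36,-27,0,0,0,45],[1,-36,-27,0,0,0,45],[1,-36,-27,0,0,0,45],[1,-36,-27,0,0,0,45],[1,-36,-27,0,0,0,45],[1,-36,-27,0,0,0,45],[1,-36,-27,0,0,0,45],[1,-36,-27,0,0,0,45]]])

```text
clock: 1.77
position: [0.5962, -0.165, 0.4219]
tcp_rot: [1.479, 1.57, 2.749]
wrist_force: [1.3, 0.4, 0.8]
width: 0.0452
```

```bash
python3 - <<'E'
from h import *
np.set_printoptions(suppress=True,precision=3)
p,R=cur();g=binpt(0,.054,.118)
print(r.state()['joint_pos'])
R1=tool(90);t=tcp_for(g,R1);a=t+[0,0,.10]
r1=rows(p,R,a,R1,4);print(r1[0],r1[-1])
im,D=r.camera('top');save('top1',im[40:240,300:500].repeat(3,0).repeat(3,1))
im,D=r.camera('scene');save('scene1',im)
E
```

```text
[-0.27   0.498  0.684  1.757  0.     0.031]
[ -0.04  -12.409  -8.866   0.      0.     -0.   ] [ -0.032 -12.415  -8.858   0.      0.     -0.   ]
```

View pics/top1.png

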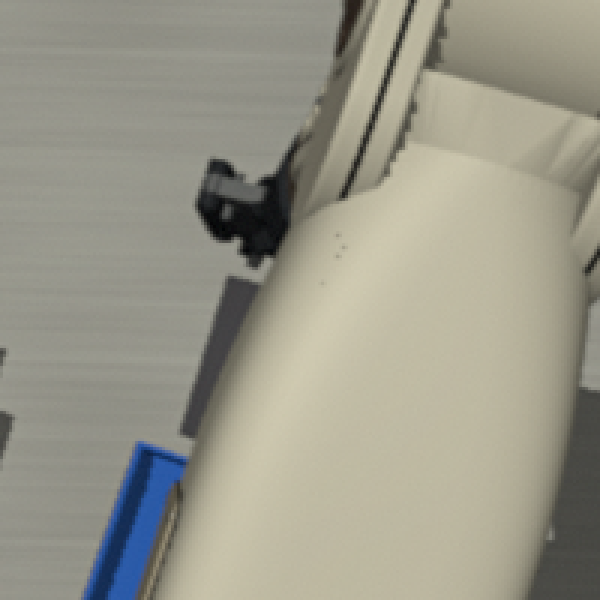

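View pics/scene1.png

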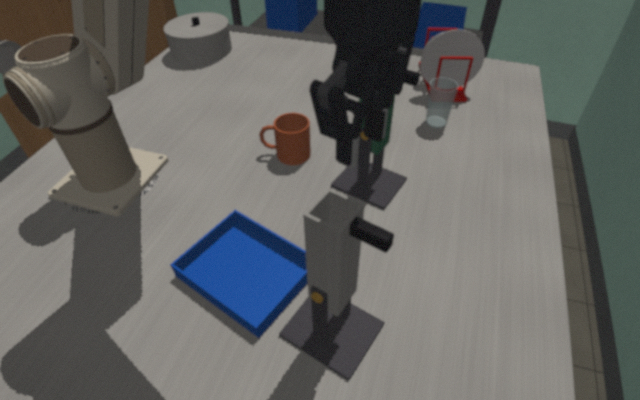

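The top view is blocked by the arm. In the scene view the gripper hangs at about (350,120), near the tab at (372,233) but well above it. I'll continue to a point above the tab and partway down.

Emit:
drive_tool(deltas=[[[0,-16,-11,0,0,0,45],[0,-17,-12,0,0,0,45],[0,-17,-12,0,0,0,45],[10,0,0,0,0,0,45],[15,0,0,0,0,0,45],[15,0,0,0,0,0,45],[15,0,0,0,0,0,45],[5,0,0,0,0,0,45],[0,0,0,0,0,0,45],[0,0,0,0,0,0,45]]])

```text
clock: 2.7
position: [0.6327, -0.2109, 0.3629]
tcp_rot: [1.486, 1.57, 2.756]
wrist_force: [0.4, -0.2, 0.2]
width: 0.0451
```

```bash
python3 - <<'E'
from h import *
np.set_printoptions(suppress=True,precision=3)
p,R=cur();g=binpt(0,.054,.118)
print(r.state()['joint_pos'])
R1=tool(90);t=tcp_for(g,R1);
r1=rows(p,R,t,R1,1);print(r1[0])
im,D=r.camera('scene');save('scene2',im[100:350,240:480].repeat(3,0).repeat(3,1)[:600]);c2=r.calibration('scene')
gp=p+R[:,0]*.073
print('tips',(proj(c2,[gp+R[:,2]*.0225,gp-R[:,2]*.0225])-[240,100])*3)
E
```

```text
[-0.322  0.6    0.701  1.672  0.    -0.021]
[40.872 -1.16  -2.455  0.002  0.    -0.001]
tips [[446.021 331.96 ]
 [381.237 413.168]]
```

View pics/scene2.png

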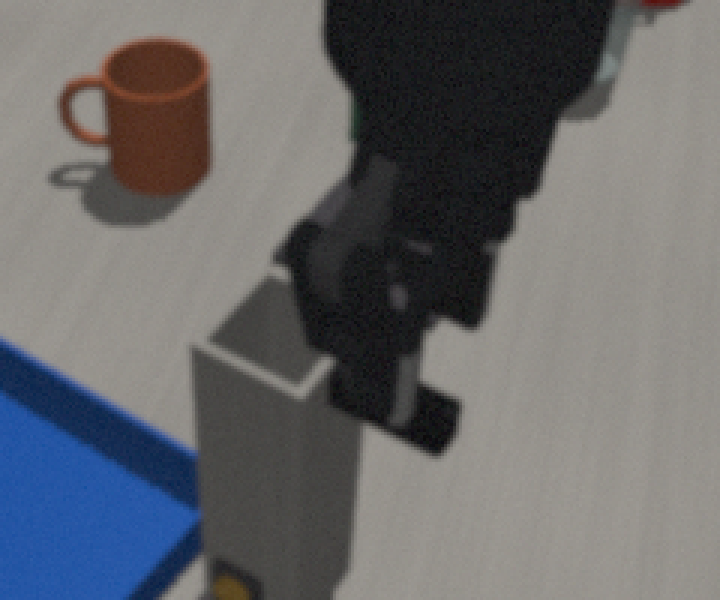

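The finger tips at (381,413) and (446,332) in the crop straddle the tab from above, as predicted. I'll lower and grip.

Emit:
drive_tool(deltas=[[[3,-1,-2.5,0,0,0,45],[8,0,0,0,0,0,45],[10,0,0,0,0,0,45],[10,0,0,0,0,0,45],[8,0,0,0,0,0,45],[2,0,0,0,0,0,45],[0,0,0,0,0,0,35],[0,0,0,0,0,0,28],[0,0,0,0,0,0,24],[0,0,0,0,0,0,22]]], squeeze=20)

```text
clock: 3.58
position: [0.6334, -0.214, 0.3224]
tcp_rot: [-1.566, 1.569, -0.296]
wrist_force: [0.7, -0.0, -0.5]
width: 0.022
```

Emit:
drive_tool(deltas=[[[0,0,0,0,0,0,20],[0,0,0,0,0,0,19],[0,0,0,0,0,0,18],[0,0,0,0,0,0,17],[0,0,0,0,0,0,16],[0,0,0,0,0,0,14],[0,0,0,0,0,0,12],[0,0,0,0,0,0,10],[0,0,0,0,0,0,10],[0,0,0,0,0,0,10]]], squeeze=20)

```text
clock: 4.42
position: [0.6335, -0.2133, 0.3219]
tcp_rot: [-0.517, 1.569, 0.753]
wrist_force: [0.9, 4.5, 3.2]
width: 0.0159
```

```bash
python3 - <<'E'
from h import *
np.set_printoptions(suppress=True,precision=3)
p,R=cur();print(p,R,r.state()['wrist_force'],r.state()['torque'])
im,D=r.camera('scene');save('scene3',im[100:350,240:480].repeat(3,0).repeat(3,1)[:600])
E
```

```text
[ 0.633 -0.213  0.322] [[ 0.001 -0.955  0.295]
 [ 0.001  0.295  0.955]
 [-1.    -0.001  0.001]] [0.935 4.472 3.241] [ 1.004 -0.331  0.344]
```

View pics/scene3.png

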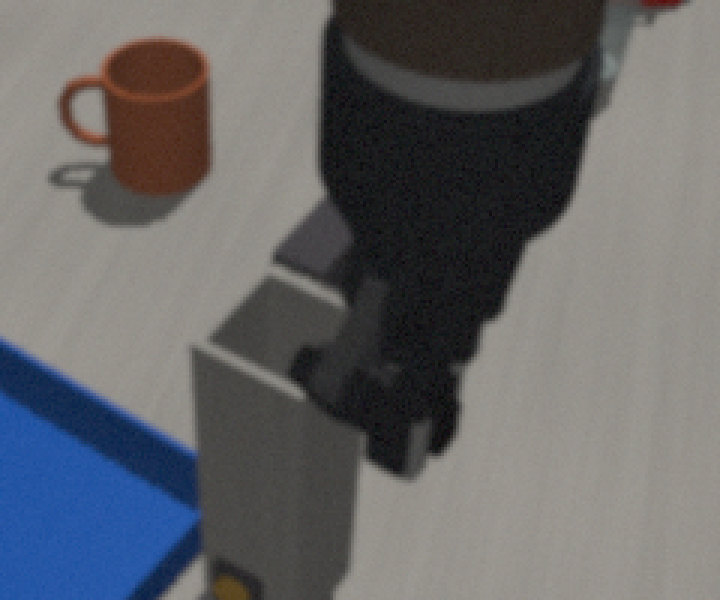

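Gripped: the opening of 15.9 mm matches the 16 mm tab. Next I'll work out the tipping arc.

```bash
cat > arc.py <<'E'
from h import *
import sys
np.set_printoptions(suppress=True,precision=4)
def pose(th,x=.054,z=.118,pf=lambda t:90-t/4):
    R=tool(pf(th)); g=binpt(th,x,z)+EY*.001; return tcp_for(g,R),R
if __name__=='__main__':
    ths=np.linspace(float(sys.argv[1]),float(sys.argv[2]),int(sys.argv[3])+1)[1:]
    p,R=cur()
    for t in ths:
        q,Q=pose(t); rr=rows(p,R,q,Q,1)[0]; print(round(t,1),np.round(rr,3)); p,R=q,Q
E
python3 arc.py 0 20 10
```

```text
2.0 [-1.851  4.92   0.633  0.002  0.001 -0.008]
4.0 [-1.701  4.668  0.    -0.    -0.    -0.009]
6.0 [-1.591  4.711  0.     0.    -0.    -0.009]
8.0 [-1.479  4.752 -0.    -0.     0.    -0.009]
10.0 [-1.367  4.789  0.     0.     0.    -0.009]
12.0 [-1.253  4.823  0.    -0.     0.    -0.009]
14.0 [-1.139  4.855 -0.     0.     0.    -0.009]
16.0 [-1.024  4.883 -0.    -0.    -0.    -0.009]
18.0 [-0.908  4.908  0.     0.    -0.    -0.009]
20.0 [-0.792  4.931 -0.    -0.     0.    -0.009]
```

Emit:
drive_tool(deltas=[[[-1.8,4.9,0.6,0,0,-0.008,10],[-1.7,4.7,0,0,0,-0.009,10],[-1.6,4.7,0,0,0,-0.009,10],[-1.5,4.7,0,0,0,-0.009,10],[-1.4,4.8,0,0,0,-0.009,10],[-1.2,4.8,0,0,0,-0.009,10],[-1.1,4.9,0,0,0,-0.009,10],[-1,4.9,0,0,0,-0.009,10],[-0.9,4.9,0,0,0,-0.009,10],[-0.8,4.9,0,0,0,-0.009,10]]])

```text
clock: 5.3
position: [0.5878, -0.1999, 0.333]
tcp_rot: [-1.584, 1.478, -0.314]
wrist_force: [3.9, 0.8, 0.6]
width: 0.0159
```

```bash
python3 arc.py 20 45 10; python3 - <<'E'
from h import *
print(r.state()['torque'],r.state()['joint_pos'])
im,D=r.camera('scene');save('scene4',im[100:350,240:480].repeat(3,0).repeat(3,1)[:600])
E
```

```text
22.5 [-1.057  7.191  1.416  0.001 -0.001 -0.005]
25.0 [-0.634  6.215  0.     0.    -0.    -0.011]
27.5 [-0.45   6.233  0.    -0.    -0.    -0.011]
30.0 [-0.265  6.244  0.     0.     0.    -0.011]
32.5 [-0.08   6.25  -0.    -0.    -0.    -0.011]
35.0 [ 0.105  6.25   0.     0.    -0.    -0.011]
37.5 [ 0.291  6.244 -0.    -0.     0.    -0.011]
40.0 [ 0.475  6.231  0.    -0.     0.    -0.011]
42.5 [ 0.66   6.213 -0.     0.    -0.    -0.011]
45.0 [ 0.843  6.188 -0.    -0.     0.    -0.011]
[ 0.045397   -0.87782001  0.32025943] [-3.28278505e-01  4.16324730e-01  3.24409879e-01  1.38591407e+00
  1.28050242e-03 -2.70984577e-02]
```

View pics/scene4.png

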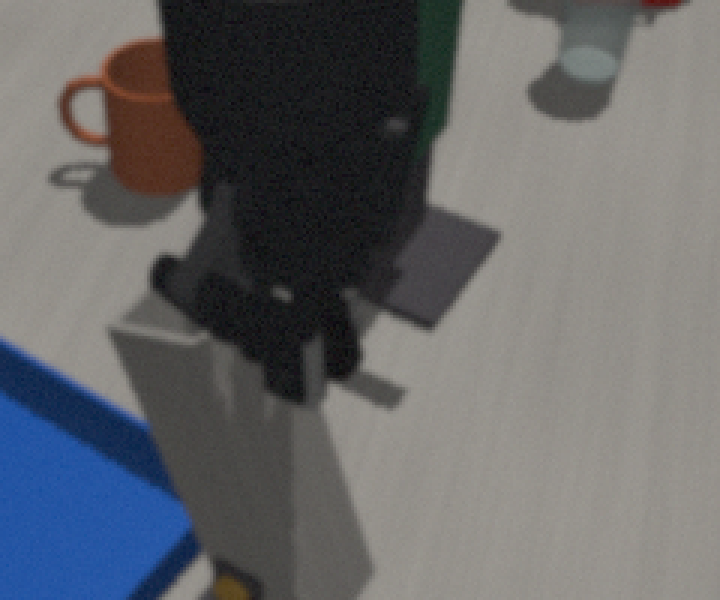

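The bin is tipping with the grip, with its mouth moved to about (160,335) in the crop, and forces are small. Carrying on.

Emit:
drive_tool(deltas=[[[-0.8,6,0.5,0,0,-0.009,10],[-0.6,6.2,0,0,0,-0.011,10],[-0.5,6.2,0,0,0,-0.011,10],[-0.3,6.2,0,0,0,-0.011,10],[-0.1,6.2,0,0,0,-0.011,10],[0.1,6.2,0,0,0,-0.011,10],[0.3,6.2,0,0,0,-0.011,10],[0.5,6.2,0,0,0,-0.011,10],[0.7,6.2,0,0,0,-0.011,10],[0.8,6.2,0,0,0,-0.011,10]]])

```text
clock: 6.18
position: [0.5292, -0.1827, 0.3254]
tcp_rot: [-1.592, 1.369, -0.324]
wrist_force: [2.1, -3.4, 2.2]
width: 0.0155
```

```bash
python3 arc.py 45 70 10; python3 - <<'E'
from h import *
print(r.state()['torque'],r.state()['joint_pos'])
im,D=r.camera('scene');save('scene5',im[100:350,240:480].repeat(3,0).repeat(3,1)[:600])
E
```

```text
47.5 [ 1.462  7.791  2.406 -0.    -0.004 -0.006]
50.0 [ 1.208  6.121  0.     0.    -0.    -0.011]
52.5 [ 1.388  6.079 -0.    -0.    -0.    -0.011]
55.0 [ 1.567  6.031  0.     0.     0.    -0.011]
57.5 [ 1.744  5.976 -0.    -0.    -0.    -0.011]
60.0 [ 1.92   5.917 -0.     0.    -0.    -0.011]
62.5 [ 2.093  5.851  0.    -0.    -0.    -0.011]
65.0 [ 2.264  5.78   0.     0.     0.    -0.011]
67.5 [ 2.433  5.703  0.     0.    -0.    -0.011]
70.0 [ 2.599  5.621  0.    -0.    -0.    -0.011]
[-0.77047952 -0.46638946  0.1731219 ] [-0.33310955  0.22139997  0.01855252  1.1662855   0.00175657 -0.02999821]
```

View pics/scene5.png

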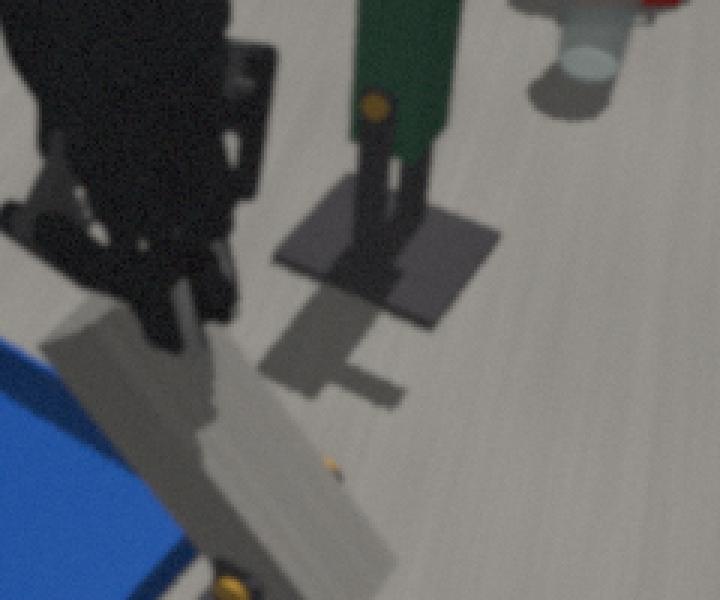

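```bash
sed -i 's/^YAW=-0.302/YAW=-0.275/' h.py; sed -i 's/+EY\*.001//' arc.py; python3 arc.py 45 70 10
```

```text
47.5 [ 1.275  6.172 -0.24  -0.027 -0.01  -0.008]
50.0 [ 1.208  6.121 -0.     0.    -0.    -0.011]
52.5 [ 1.388  6.079  0.     0.     0.    -0.011]
55.0 [ 1.567  6.031 -0.     0.    -0.    -0.011]
57.5 [ 1.744  5.976  0.    -0.     0.    -0.011]
60.0 [ 1.92   5.917 -0.     0.    -0.    -0.011]
62.5 [ 2.093  5.851  0.     0.    -0.    -0.011]
65.0 [ 2.264  5.78  -0.    -0.     0.    -0.011]
67.5 [ 2.433  5.703  0.     0.    -0.    -0.011]
70.0 [ 2.599  5.621  0.    -0.     0.    -0.011]
```

Emit:
drive_tool(deltas=[[[1.2,6.1,-0.2,-0.014,-0.005,-0.01,10],[1.2,6.1,-0.1,-0.013,-0.005,-0.011,10],[1.4,6.1,0,0,0,-0.011,10],[1.6,6,0,0,0,-0.011,10],[1.7,6,0,0,0,-0.011,10],[1.9,5.9,0,0,0,-0.011,10],[2.1,5.9,0,0,0,-0.011,10],[2.3,5.8,0,0,0,-0.011,10],[2.4,5.7,0,0,0,-0.011,10],[2.6,5.6,0,0,0,-0.011,10]]])

```text
clock: 7.07
position: [0.4781, -0.1686, 0.2937]
tcp_rot: [-1.572, 1.261, -0.278]
wrist_force: [-2.4, -4.2, 6.4]
width: 0.0157
```

```bash
python3 arc.py 70 95 10; python3 - <<'E'
from h import *
print(r.state()['torque'],r.state()['joint_pos'])
im,D=r.camera('scene');save('scene6',im[150:350,140:400].repeat(3,0).repeat(3,1)[:600])
E
```

```text
72.5 [ 3.438  7.092  0.23  -0.002 -0.001 -0.007]
75.0 [ 2.922  5.44  -0.     0.    -0.    -0.011]
77.5 [ 3.079  5.342 -0.    -0.     0.    -0.011]
80.0 [ 3.233  5.239  0.     0.     0.    -0.011]
82.5 [ 3.384  5.131  0.    -0.    -0.    -0.011]
85.0 [ 3.53   5.018 -0.     0.     0.    -0.011]
87.5 [ 3.673  4.9    0.    -0.    -0.    -0.011]
90.0 [ 3.813  4.778 -0.    -0.     0.    -0.011]
92.5 [ 3.948  4.651 -0.     0.     0.    -0.011]
95.0 [ 4.078  4.52   0.    -0.    -0.    -0.011]
[-0.78058352  0.12064742 -0.37761896] [-0.34888524  0.06900065 -0.26993356  0.92277746  0.02173749 -0.06870971]
```

View pics/scene6.png

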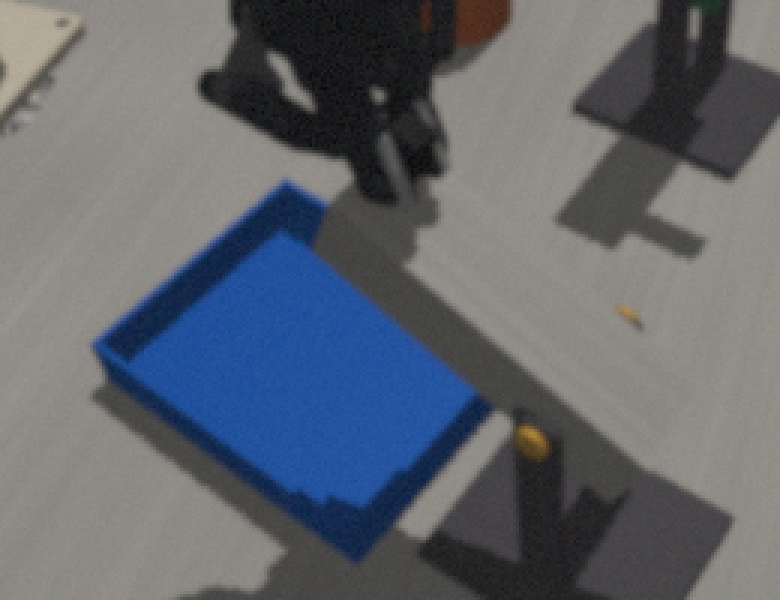

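The bin is at about 70°, its mouth near (320,235) in the crop, with the fingers still holding the tab at (400,170). Continuing to 95°, with a small sideways correction to reduce the lateral force.

Emit:
drive_tool(deltas=[[[2.8,5.6,-0.1,0,0,-0.01,10],[2.9,5.5,-0.1,0,0,-0.011,10],[3.1,5.4,-0.1,0,0,-0.011,10],[3.2,5.3,-0.1,0,0,-0.011,10],[3.4,5.1,-0.1,0,0,-0.011,10],[3.5,5,-0.1,0,0,-0.011,10],[3.7,4.9,-0.1,0,0,-0.011,10],[3.8,4.8,-0.1,0,0,-0.011,10],[3.9,4.7,-0.1,0,0,-0.011,10],[4.1,4.5,-0.1,0,0,-0.011,10]]])

```text
clock: 7.95
position: [0.4432, -0.1587, 0.2427]
tcp_rot: [-1.567, 1.155, -0.272]
wrist_force: [-2.0, -1.7, 4.6]
width: 0.0155
```

```bash
python3 arc.py 95 120 10; python3 - <<'E'
from h import *
print(r.state()['torque'],r.state()['joint_pos'])
im,D=r.camera('scene');save('scene7',im[150:350,140:400].repeat(3,0).repeat(3,1)[:600])
E
```

```text
97.5 [ 3.871  4.634  0.238 -0.001  0.001 -0.01 ]
100.0 [ 4.327  4.245 -0.     0.     0.    -0.011]
102.5 [ 4.444  4.101  0.    -0.    -0.    -0.011]
105.0 [ 4.557  3.954  0.    -0.     0.    -0.011]
107.5 [ 4.664  3.803 -0.     0.    -0.    -0.011]
110.0 [ 4.767  3.649  0.     0.     0.    -0.011]
112.5 [ 4.864  3.492 -0.    -0.    -0.    -0.011]
115.0 [ 4.957  3.331  0.     0.    -0.    -0.011]
117.5 [ 5.044  3.167  0.    -0.     0.    -0.011]
120.0 [ 5.126  3.001 -0.     0.    -0.    -0.011]
[-0.47712659  0.24466023 -0.25641496] [-0.3617167  -0.01400174 -0.53295782  0.63753833  0.03626777 -0.07814803]
```

View pics/scene7.png

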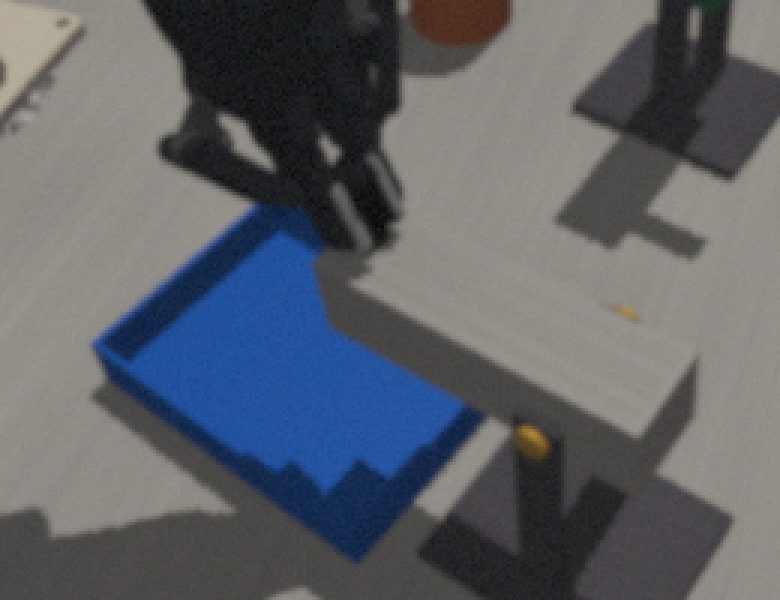

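At about 95° now, with the mouth at (325,290) in the crop over the tray and no pestle out yet. Continuing to 120°.

Emit:
drive_tool(deltas=[[[4,4.5,0,0,0,-0.01,10],[4.3,4.2,0,0,0,-0.011,10],[4.4,4.1,0,0,0,-0.011,10],[4.5,4,0,0,0,-0.011,10],[4.7,3.8,0,0,0,-0.011,10],[4.8,3.6,0,0,0,-0.011,10],[4.9,3.5,0,0,0,-0.011,10],[5,3.3,0,0,0,-0.011,10],[5,3.2,0,0,0,-0.011,10],[5.1,3,0,0,0,-0.011,10]]])

```text
clock: 8.83
position: [0.4311, -0.1552, 0.1839]
tcp_rot: [-1.568, 1.048, -0.274]
wrist_force: [-3.6, -2.2, 3.1]
width: 0.0159
```

```bash
python3 arc.py 120 123 2; python3 - <<'E'
from h import *
print(r.state()['torque'],r.state()['joint_pos'])
im,D=r.camera('scene');save('scene8',im[150:350,140:400].repeat(3,0).repeat(3,1)[:600])
E
```

```text
121.5 [ 2.538  1.407  0.153 -0.002  0.001 -0.007]
123.0 [ 3.135  1.665 -0.    -0.    -0.    -0.007]
[-0.62298302  0.46203284 -0.4990824 ] [-0.36978317  0.00408641 -0.75017452  0.29535787  0.04797764 -0.08043301]
```

View pics/scene8.png

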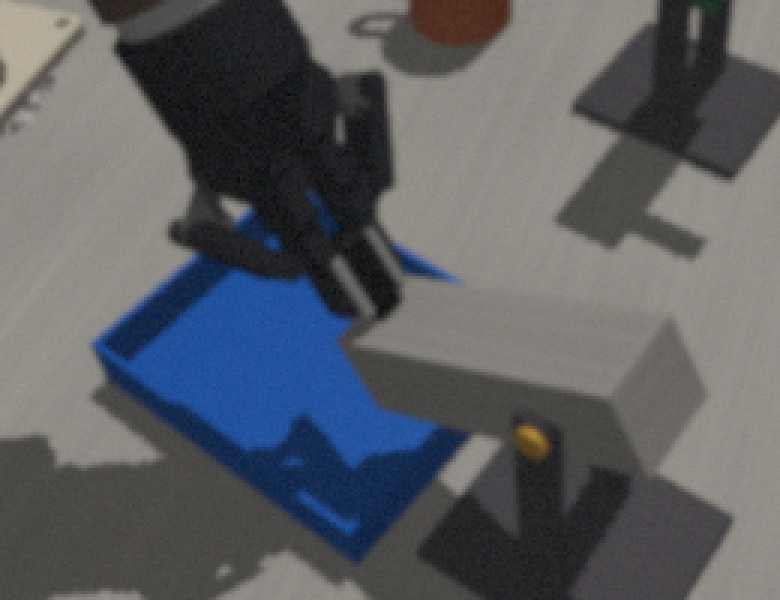

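At about 120° the pestle isn't visible yet. I'll tip a little further, to about 124°, and wait.

Emit:
drive_tool(deltas=[[[2.5,1.4,0,0,0,-0.007,10],[3,1.6,0,0,0,-0.007,10],[2,1,0,0,0,-0.004,10],[0,0,0,0,0,0,10],[0,0,0,0,0,0,10],[0,0,0,0,0,0,10],[0,0,0,0,0,0,10],[0,0,0,0,0,0,10],[0,0,0,0,0,0,10],[0,0,0,0,0,0,10]]])

```text
clock: 9.72
position: [0.4313, -0.1552, 0.1751]
tcp_rot: [-1.568, 1.031, -0.274]
wrist_force: [-2.6, -5.3, -1.4]
width: 0.0153
```

```bash
python3 - <<'E'
from h import *
print(r.state()['wrist_force'],r.state()['joint_pos'])
im,D=r.camera('scene');save('scene9',im[150:350,140:400].repeat(3,0).repeat(3,1)[:600])
im,D=r.camera('top');save('top9',im[140:320,280:480].repeat(3,0).repeat(3,1)[:600])
E
```

```text
[-2.56265621 -5.32580339 -1.38709033] [-0.37048461  0.01670172 -0.77760299  0.23912442  0.0496245  -0.08038672]
```

View pics/scene9.png

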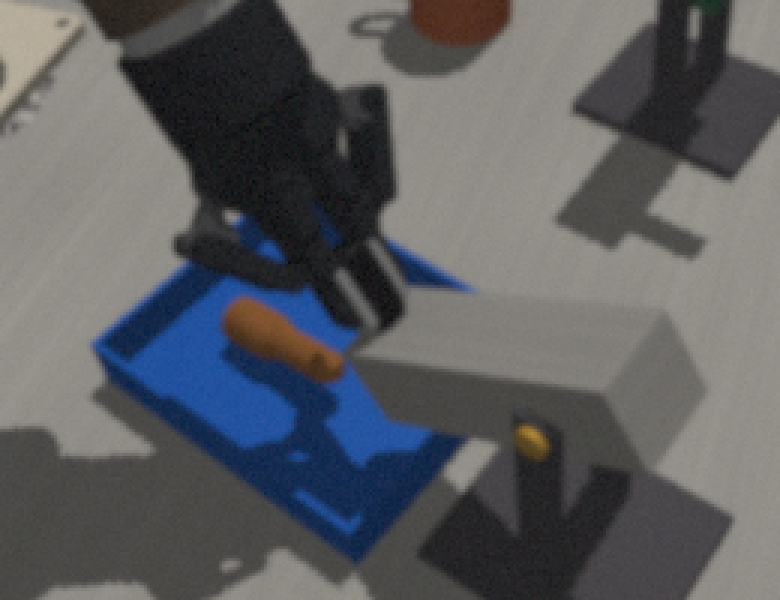

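View pics/top9.png

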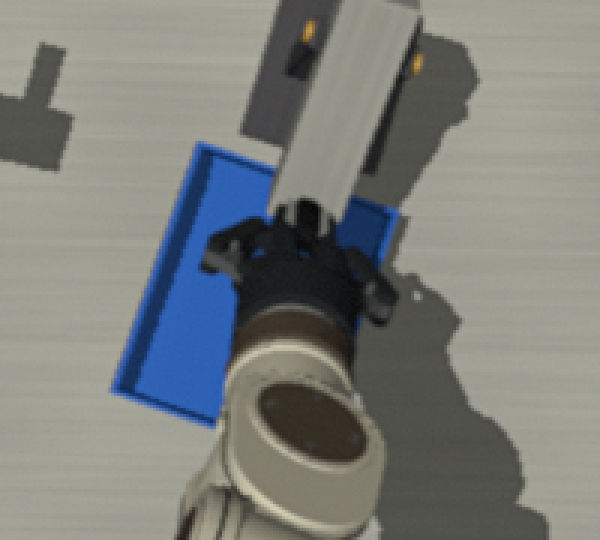

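The pestle has come out: in the scene crop it runs from (240,320) to (325,365), above the tray floor. I'll wait one call and check it has come to rest.

Emit:
drive_tool(deltas=[[[0,0,-0.3,0,0,0,10],[0,0,-0.3,0,0,0,10],[0,0,0,0,0,0,10],[0,0,0,0,0,0,10],[0,0,0,0,0,0,10],[0,0,0,0,0,0,10],[0,0,0,0,0,0,10],[0,0,0,0,0,0,10],[0,0,0,0,0,0,10],[0,0,0,0,0,0,10]]])

```text
clock: 10.65
position: [0.4312, -0.1553, 0.1751]
tcp_rot: [-1.566, 1.031, -0.271]
wrist_force: [-2.0, -6.1, -1.1]
width: 0.0158
```

```bash
python3 - <<'E'
from h import *
im,D=r.camera('scene');save('scene10',im[150:350,140:400].repeat(3,0).repeat(3,1)[:600])
c=r.calibration('scene')
hsv=cv2.cvtColor(im,cv2.COLOR_RGB2HSV)
m=(hsv[...,0]<18)&(hsv[...,1]>140);m[:230]=0;m[:,270:]=0
v,u=np.nonzero(m);print(m.sum(),u.min(),u.max(),v.min(),v.max())
P=np.array([dep(c,D,a,b) for a,b in zip(u,v)]);print(np.round(P.min(0),3),np.round(P.max(0),3),np.round(P.mean(0),3))
E
python3 arc.py 123 103 10
```

```text
428 214 252 253 284
[ 0.351 -0.495  0.016] [ 0.665 -0.131  0.609] [ 0.388 -0.151  0.029]
121.0 [-6.065 -3.553  0.214 -0.001  0.002  0.012]
119.0 [-4.108 -2.374 -0.    -0.    -0.     0.009]
117.0 [-4.057 -2.481  0.     0.     0.     0.009]
115.0 [-4.003 -2.587 -0.     0.    -0.     0.009]
113.0 [-3.946 -2.691  0.    -0.     0.     0.009]
111.0 [-3.887 -2.793 -0.     0.     0.     0.009]
109.0 [-3.825 -2.894  0.    -0.    -0.     0.009]
107.0 [-3.76  -2.994 -0.    -0.     0.     0.009]
105.0 [-3.693 -3.091  0.    -0.    -0.     0.009]
103.0 [-3.623 -3.187  0.     0.    -0.     0.009]
```

View pics/scene10.png

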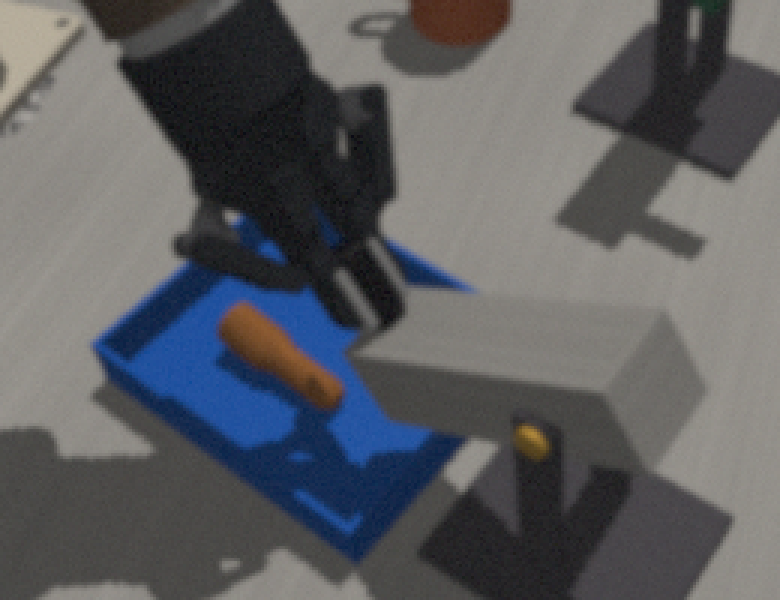

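The pestle is lying in the tray: its points are at about x 0.39, y -0.15 and z 0.016–0.03. Now I'll swing the bin back, in steps.

```bash
python3 arc.py 124.5 99.5 10
```

```text
122.0 [-3.999 -2.395  0.208 -0.001  0.002  0.008]
119.5 [-5.155 -2.923 -0.    -0.     0.     0.011]
117.0 [-5.076 -3.09   0.     0.    -0.     0.011]
114.5 [-4.992 -3.255 -0.     0.    -0.     0.011]
112.0 [-4.902 -3.417  0.     0.     0.     0.011]
109.5 [-4.807 -3.576  0.     0.    -0.     0.011]
107.0 [-4.706 -3.732 -0.    -0.     0.     0.011]
104.5 [-4.601 -3.884  0.     0.    -0.     0.011]
102.0 [-4.491 -4.033 -0.     0.     0.     0.011]
99.5 [-4.376 -4.178 -0.    -0.    -0.     0.011]
```

Emit:
drive_tool(deltas=[[[-4,-2.4,0,0,0,0.009,10],[-5.2,-2.9,0,0,0,0.011,10],[-5.1,-3.1,0,0,0,0.011,10],[-5,-3.3,0,0,0,0.011,10],[-4.9,-3.4,0,0,0,0.011,10],[-4.8,-3.6,0,0,0,0.011,10],[-4.7,-3.7,0,0,0,0.011,10],[-4.6,-3.9,0,0,0,0.011,10],[-4.5,-4,0,0,0,0.011,10],[-4.4,-4.2,0,0,0,0.011,10]]])

```text
clock: 11.53
position: [0.4388, -0.1575, 0.2323]
tcp_rot: [-1.565, 1.141, -0.269]
wrist_force: [3.4, -6.7, -7.6]
width: 0.0155
```

```bash
python3 arc.py 99.5 74.5 10
```

```text
97.0 [-4.614 -4.67   0.251 -0.     0.003  0.007]
94.5 [-4.131 -4.457 -0.     0.    -0.     0.011]
92.0 [-4.003 -4.59   0.     0.     0.     0.011]
89.5 [-3.87  -4.719  0.    -0.    -0.     0.011]
87.0 [-3.732 -4.844  0.    -0.     0.     0.011]
84.5 [-3.591 -4.963 -0.     0.    -0.     0.011]
82.0 [-3.446 -5.079 -0.     0.     0.     0.011]
79.5 [-3.297 -5.189  0.    -0.    -0.     0.011]
77.0 [-3.145 -5.295  0.     0.     0.     0.011]
74.5 [-2.99  -5.395 -0.     0.    -0.     0.011]
```

Emit:
drive_tool(deltas=[[[-4.5,-4.5,-0.1,0,0,0.009,10],[-4.1,-4.5,-0.1,0,0,0.011,10],[-4,-4.6,-0.1,0,0,0.011,10],[-3.9,-4.7,-0.1,0,0,0.011,10],[-3.7,-4.8,-0.1,0,0,0.011,10],[-3.6,-5,0,0,0,0.011,10],[-3.4,-5.1,0,0,0,0.011,10],[-3.3,-5.2,0,0,0,0.011,10],[-3.1,-5.3,0,0,0,0.011,10],[-3,-5.4,0,0,0,0.011,10]]])

```text
clock: 12.37
position: [0.4674, -0.1658, 0.2827]
tcp_rot: [-1.559, 1.254, -0.262]
wrist_force: [-1.5, -4.5, -6.5]
width: 0.0155
```

```bash
python3 arc.py 74.5 49.5 10; python3 - <<'E'
from h import *
im,D=r.camera('scene');save('scene11',im[100:350,140:400].repeat(2,0).repeat(2,1)[:600])
E
```

```text
72.0 [-4.247 -7.886  0.432  0.     0.004  0.002]
69.5 [-2.669 -5.581  0.     0.    -0.     0.011]
67.0 [-2.504 -5.665 -0.     0.    -0.     0.011]
64.5 [-2.337 -5.745 -0.    -0.    -0.     0.011]
62.0 [-2.167 -5.819 -0.     0.     0.     0.011]
59.5 [-1.994 -5.887  0.     0.     0.     0.011]
57.0 [-1.82  -5.949 -0.     0.    -0.     0.011]
54.5 [-1.644 -6.006 -0.     0.     0.     0.011]
52.0 [-1.465 -6.057 -0.     0.    -0.     0.011]
49.5 [-1.286 -6.102  0.    -0.     0.     0.011]
```

View pics/scene11.png

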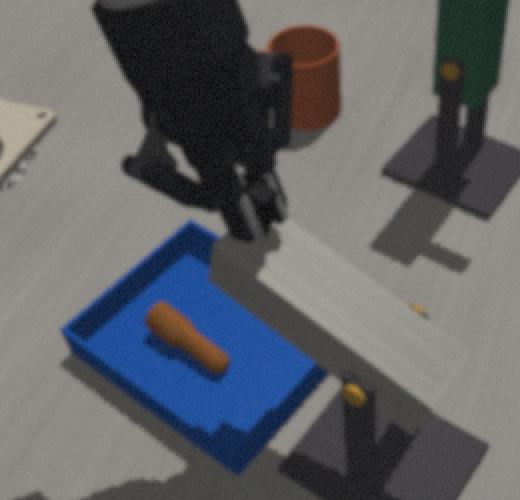

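The bin is rising with the grip, its mouth at about (225,270) in the crop, and the pestle rests in the tray at (190,340). Continuing.

Emit:
drive_tool(deltas=[[[-3.5,-6.5,0,0,0,0.007,10],[-2.7,-5.6,0,0,0,0.011,10],[-2.5,-5.7,0,0,0,0.011,10],[-2.3,-5.7,0,0,0,0.011,10],[-2.2,-5.8,0,0,0,0.011,10],[-2,-5.9,0,0,0,0.011,10],[-1.8,-5.9,0,0,0,0.011,10],[-1.6,-6,0,0,0,0.011,10],[-1.5,-6.1,0,0,0,0.011,10],[-1.3,-6.1,0,0,0,0.011,10]]])

```text
clock: 13.25
position: [0.5164, -0.1798, 0.3199]
tcp_rot: [-1.554, 1.359, -0.257]
wrist_force: [-5.5, -4.3, -4.6]
width: 0.016
```

```bash
python3 arc.py 49.5 24.5 10
```

```text
47.0 [-1.458 -7.428  0.603  0.001  0.004  0.006]
44.5 [-0.922 -6.175 -0.     0.     0.     0.011]
42.0 [-0.739 -6.202  0.    -0.    -0.     0.011]
39.5 [-0.555 -6.223 -0.     0.     0.     0.011]
37.0 [-0.371 -6.238  0.     0.    -0.     0.011]
34.5 [-0.185 -6.248 -0.     0.     0.     0.011]
32.0 [-0.    -6.251 -0.    -0.    -0.     0.011]
29.5 [ 0.185 -6.248  0.     0.     0.     0.011]
27.0 [ 0.37  -6.239 -0.     0.    -0.     0.011]
24.5 [ 0.555 -6.224  0.    -0.    -0.     0.011]
```

Emit:
drive_tool(deltas=[[[-1.2,-6.5,0,0,0,0.009,10],[-0.9,-6.2,0,0,0,0.011,10],[-0.7,-6.2,0,0,0,0.011,10],[-0.6,-6.2,0,0,0,0.011,10],[-0.4,-6.2,0,0,0,0.011,10],[-0.2,-6.2,0,0,0,0.011,10],[0,-6.2,0,0,0,0.011,10],[0.2,-6.2,0,0,0,0.011,10],[0.4,-6.2,0,0,0,0.011,10],[0.6,-6.2,0,0,0,0.011,10]]])

```text
clock: 14.08
position: [0.5752, -0.1966, 0.3338]
tcp_rot: [-1.54, 1.466, -0.243]
wrist_force: [-5.2, -4.3, -2.6]
width: 0.0154
```

```bash
python3 arc.py 24.5 4.5 10
```

```text
22.5 [ 0.967 -5.724  0.802  0.001  0.003  0.006]
20.5 [ 0.688 -4.948  0.    -0.    -0.     0.009]
18.5 [ 0.805 -4.929 -0.     0.     0.     0.009]
16.5 [ 0.922 -4.906 -0.    -0.    -0.     0.009]
14.5 [ 1.038 -4.881  0.     0.     0.     0.009]
12.5 [ 1.153 -4.852  0.     0.    -0.     0.009]
10.5 [ 1.267 -4.821 -0.    -0.     0.     0.009]
8.5 [ 1.38  -4.786  0.     0.    -0.     0.009]
6.5 [ 1.493 -4.748 -0.    -0.    -0.     0.009]
4.5 [ 1.604 -4.708 -0.     0.     0.     0.009]
```

Emit:
drive_tool(deltas=[[[0.7,-5.4,0,0,0,0.008,10],[0.7,-4.9,0,0,0,0.009,10],[0.8,-4.9,0,0,0,0.009,10],[0.9,-4.9,0,0,0,0.009,10],[1,-4.9,0,0,0,0.009,10],[1.2,-4.9,0,0,0,0.009,10],[1.3,-4.8,0,0,0,0.009,10],[1.4,-4.8,0,0,0,0.009,10],[1.5,-4.7,0,0,0,0.009,10],[1.6,-4.7,0,0,0,0.009,10]]])

```text
clock: 14.92
position: [0.6231, -0.2102, 0.3269]
tcp_rot: [-1.406, 1.554, -0.11]
wrist_force: [-5.9, -4.7, -1.0]
width: 0.0156
```

```bash
python3 arc.py 4.5 -1.5 6; python3 - <<'E'
from h import *
im,D=r.camera('scene');save('scene12',im[100:350,240:480].repeat(3,0).repeat(3,1)[:600])
E
```

```text
3.5 [ 1.849 -2.364  0.956  0.001  0.003  0.002]
2.5 [ 0.866 -2.329 -0.     0.     0.     0.004]
1.5 [ 0.893 -2.317  0.    -0.    -0.     0.004]
0.5 [ 0.92  -2.305 -0.     0.     0.     0.004]
-0.5 [ 0.947 -2.293 -0.     0.    -0.     0.004]
-1.5 [ 0.974 -2.28   0.    -0.     0.     0.004]
```

View pics/scene12.png

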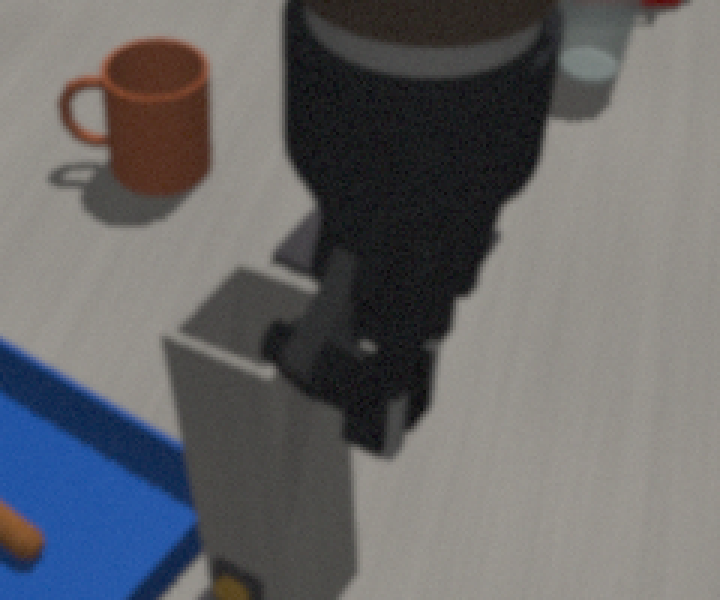

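Emit:
drive_tool(deltas=[[[1,-2.3,0,0,0,0.004,10],[0.9,-2.3,0,0,0,0.004,10],[0.9,-2.3,0,0,0,0.004,10],[0.9,-2.3,0,0,0,0,10],[0.5,-1.5,0,0,0,0,10],[0,-1,0,0,0,0,10],[0,0,0,0,0,0,10],[0,0,0,0,0,0,10],[0,0,0,0,0,0,10],[0,0,0,0,0,0,10]]])

```text
clock: 15.8
position: [0.6343, -0.2134, 0.3226]
tcp_rot: [-1.056, 1.565, 0.241]
wrist_force: [-5.9, -4.8, -1.4]
width: 0.0159
```

```bash
python3 - <<'E'
from h import *
im,D=r.camera('scene');save('scene13',im[100:350,240:480].repeat(3,0).repeat(3,1)[:600])
E
```

```text
(no output)
```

View pics/scene13.png

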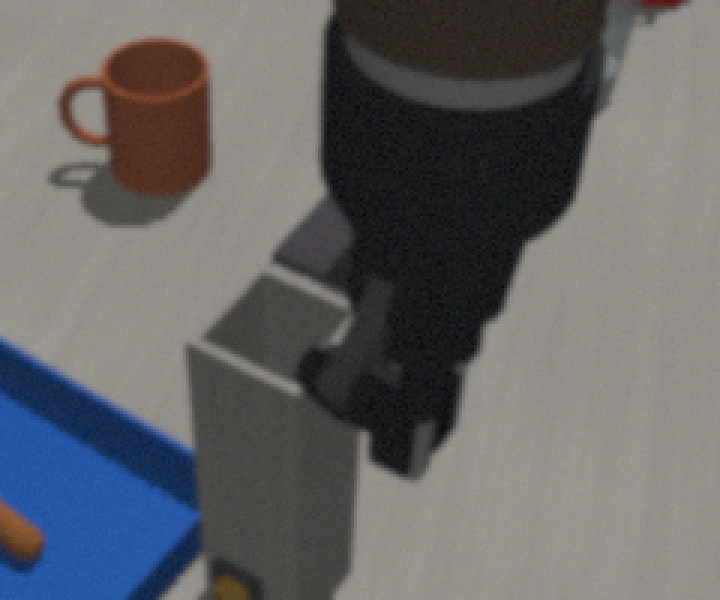

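The front rim corner is at (187,345), against (190,347) in the starting picture, so about 1° is left. Pushing on gently to the stop.

Emit:
drive_tool(deltas=[[[0.3,-1,0,0,0,0,10],[0.3,-1,0,0,0,0,10],[0.3,-1,0,0,0,0,10],[0.3,-1,0,0,0,0,10],[0.2,-0.5,0,0,0,0,10],[0,0,0,0,0,0,10],[0,0,0,0,0,0,10],[0,0,0,0,0,0,10],[0,0,0,0,0,0,10],[0,0,0,0,0,0,10]]])

```text
clock: 16.68
position: [0.6367, -0.2141, 0.3215]
tcp_rot: [-0.222, 1.568, 1.075]
wrist_force: [-12.0, -2.9, 0.8]
width: 0.0158
```

```bash
python3 - <<'E'
from h import *
im,D=r.camera('scene');save('scene14',im[100:350,240:480].repeat(3,0).repeat(3,1)[:600])
E
```

```text
(no output)
```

View pics/scene14.png

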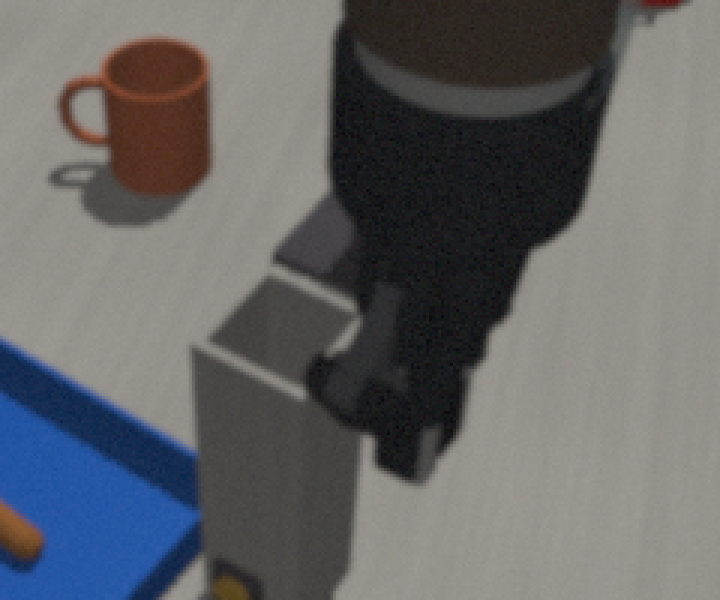

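It's at the stop: the push force rose to 12 N and the rim corner is back at (192,347), where it started. Opening, then lifting straight up.

Emit:
drive_tool(deltas=[[[0,0,0,0,0,0,18],[0,0,0,0,0,0,24],[0,0,0,0,0,0,32],[0,0,0,0,0,0,40],[0,0,0,0,0,0,45],[0,0,0,0,0,0,45],[-2,0,0,0,0,0,45],[-5,0,0,0,0,0,45],[-8,0,0,0,0,0,45],[-8,0,0,0,0,0,45]]])

```text
clock: 17.57
position: [0.6402, -0.2139, 0.3468]
tcp_rot: [-1.205, 1.559, 0.094]
wrist_force: [-0.6, -0.2, -0.3]
width: 0.0452
```

Emit:
drive_tool(deltas=[[[-10,0,0,0,0,0,45],[-15,0,0,0,0,0,45],[-15,0,0,0,0,0,45],[-15,0,0,0,0,0,45],[-15,0,0,0,0,0,45],[-15,0,0,0,0,0,45],[-10,0,0,0,0,0,45],[-5,0,0,0,0,0,45],[0,0,0,0,0,0,45],[0,0,0,0,0,0,45]]])

```text
clock: 18.4
position: [0.6392, -0.2141, 0.4469]
tcp_rot: [-1.261, 1.557, 0.038]
wrist_force: [0.1, 0.3, 0.1]
width: 0.0446
```

Emit:
drive_tool(deltas=[[[0,20,15,0,0,0,45],[0,35,20,0,0,0,45],[0,35,20,0,0,0,45],[0,35,20,0,0,0,45],[0,35,20,0,0,0,45],[0,35,20,0,0,0,45],[0,35,20,0,0,0,45],[0,20,30,0,0,0,45],[0,20,30,0,0,0,45],[0,10,30,0,0,0,45]]])

```text
clock: 19.23
position: [0.4271, 0.0791, 0.4444]
tcp_rot: [-1.182, 1.559, 0.116]
wrist_force: [0.8, 0.1, -0.5]
width: 0.0449
```

Emit:
drive_tool(deltas=[[[0,0,30,0,0,0,45],[0,0,35,0,0,0,45],[0,0,35,0,0,0,45],[0,0,35,0,0,0,45],[0,0,35,0,0,0,45],[0,0,30,0,0,0,45],[0,0,15,0,0,0,45],[0,0,0,0,0,0,45],[0,0,0,0,0,0,45],[0,0,0,0,0,0,45]]])

```text
clock: 20.07
position: [0.4874, 0.2843, 0.4446]
tcp_rot: [-1.27, 1.56, 0.028]
wrist_force: [0.1, 0.3, 0.4]
width: 0.045
```

```bash
python3 - <<'E'
from h import *
im,D=r.camera('scene');save('scene15',im)
im,D=r.camera('top');save('top15',im)
c2=r.calibration('scene')
E
```

```text
(no output)
```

View pics/scene15.png

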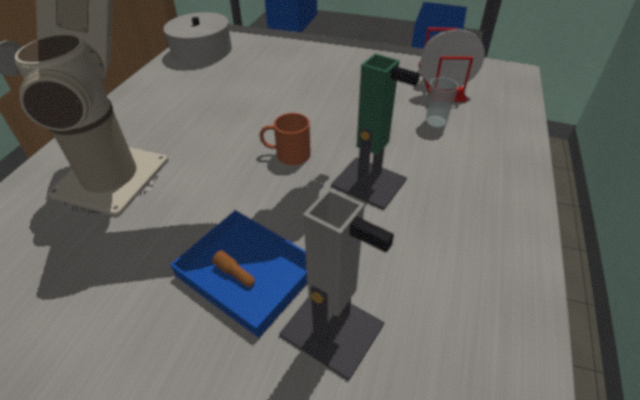

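View pics/top15.png

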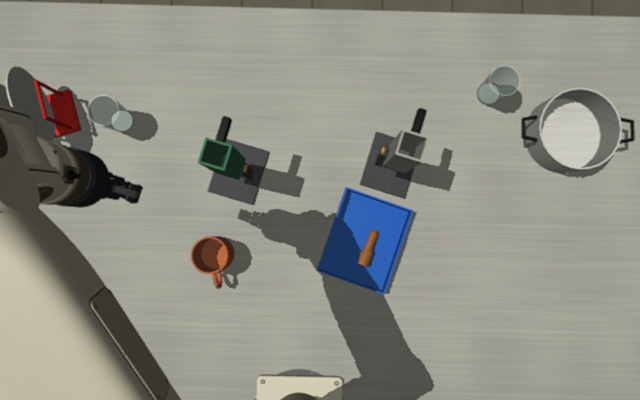

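Both views show the pestle in the tray (top (368,247)), the bin upright, and the green bin, tray and stand unmoved. As a last check I'll compare the rim and tab with the starting pictures and see whether anything still moves, then hand in.

```bash
python3 - <<'E'
from h import *
a=np.load('scene0.npz')['im'];b=cv2.imread('pics/scene15.png')[:,:,::-1]
A=np.load('top0.npz')['im'];B=cv2.imread('pics/top15.png')[:,:,::-1]
for n,x,y,(u0,u1,v0,v1) in(('bin scene',a,b,(300,396,190,300)),('bin top',A,B,(360,432,100,200)),('green scene',a,b,(330,420,50,210)),('bin/plate top',A,B,(360,432,160,200))):
    x=cv2.cvtColor(np.ascontiguousarray(x[v0:v1,u0:u1]),6).astype(np.float32);y=cv2.cvtColor(np.ascontiguousarray(y[v0:v1,u0:u1]),6).astype(np.float32)
    print(n,'shift px',cv2.phaseCorrelate(x,y), 'mean diff',np.abs(x-y).mean())
im,_=r.camera('top'); print('still moving px',(np.abs(im.astype(int)-B).max(2)>40).sum())
s=r.state();print(s['clock'],np.abs(s['dq']).max(),s['wrist_force'])
E
```

```text
bin scene shift px ((-0.039689700354010427, 0.05653688812161306), 0.9697183713316917) mean diff 4.9912877
bin top shift px ((-0.004857607249974194, -0.0443853668533194), 0.9939759911431206) mean diff 5.845972
green scene shift px ((-0.043761941017827155, -0.06207905189172891), 1.0536487906508976) mean diff 2.8633332
bin/plate top shift px ((-0.04128863550033657, 0.026634054787816552), 0.9910456054740482) mean diff 4.7604165
still moving px 2
20.2167 0.00581250731098643 [ 0.3307557  -0.44156341  0.26053749]
```

```bash
python3 -c "
from plant import r
print(r.finish_job())"
```

```text
the job is handed in; nothing more can be done
None
```

The job is handed in at about 20 s: the pestle is in the blue tray and the steel bin is back upright and released. I gripped the bin's black tab and tipped it forward to about 124°. After the pestle slid out and came to rest, I swung the bin back against its upright stop, let go and moved the arm clear.

- **Pestle and tray:** both cameras show the pestle lying in the tray, which stayed where it was.
- **Steel bin:** it matches its starting picture to within 0.1 px in both views. The push against the stop rose to 12 N, so it is fully upright.
- **Green bin:** it has not moved (also within 0.1 px).
- **Forces:** the wrist readings I took stayed at about 12 N or below. The gripper was touching nothing at the end.

One measurement was off. My first estimate of the bin's heading was about 1.5° out; small side forces of up to about 7 N showed it, and I corrected for it on the way. No check failed.

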